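# Shut down the radio bench at its guarded switch bank

### The arm

A 6-joint arm with a two-finger parallel gripper is mounted at the origin on the work surface. World frame = base frame: x ahead of the robot, y to its left, z up, the work surface at z = 0. Lengths are in mm, angles in rad, forces in N, time in s.
With the tool pointing down it reaches from about 375 to 900 mm from the base axis. Payload 3.1 kg.
Tool frame: the origin (TCP) lies on the centre line of the jaws, within the pads' length; the fingertips stand 17 mm ahead of it and the grasp point (between the pads) lies 2 mm behind it; x points along the fingers, y is the direction in which the jaws open and shut, and the axes are right-handed (so a half turn about x gives the same grasp; the last joint's range is limited). The gripper opens to 85 mm and grips with 20 to 120 N. Pads are 22 mm wide; open, the fingers measure 114 mm over their backs; the gripper's body (76 mm by 85 mm) begins 54 mm behind the grasp point. The pads swing forward as they close: fully open they stand 13 mm farther back than shut.
Start: joints at [1.069, 0.527, 1.433, -0, 1.181, -0.178], TCP at [198.816, 592.511, 248.31] pointing down, gripper open.
Joint ranges: [-3.08, 3.08], [-0.75, 2.2], [0.22, 2.44], [-1.43, 4.57], [0, 2.65], [-2.85, 2.85]. Speed limits (rad/s): [2.79, 2.79, 3.14, 3.14, 3.14, 3.14].

### API

Orientations are given as a rotation vector (axis times angle).
In Python, from rig import arm, eyes, job gives the robot as it stands.
- The arm moves only by the shell command python3 -m pendant 'ROWS' [FORCE]. ROWS is JSON, a list of rows, each a list of 7 numbers: the shift along the tool's x, y, z in mm, then the turn, a rotation vector about the tool's x, y, z in degrees, then the opening, from 0 (shut) to 1 (fully open). In form: [[tx, ty, tz, rx, ry, rz, jaw], ...]. A call has 1 to 20 rows; each row shifts and turns the commanded pose from where the row before left it, along the tool's axes as they then stand; what a row does not reach is not made up. A row lasts 1/10 s, in which the tool goes at most 50 mm and 8.59 degrees, less where a joint would pass 70% of its speed; a pose out of reach is approached as far as the arm can. A call is refused whole if a number of a shift passes 50 or a number of a turn 8.59, either way. A call with a gripper value outside its range is refused whole. The fingers move at their own pace and stop on an object; FORCE is the grip in N (left out, the last holds). Time passes only in rows, so rows that do not move let the fingers close. It gives the time, the measured TCP pose, the force and the opening at its end, in the units of the state.
- arm.sense(): the state, without advancing time (a new reading comes with each control period).
- eyes.get_image(name): name is "scene" or "side" or "wrist"; returns a dict with "pixels" (400x640x3 uint8, red, green, blue), "fx", "fy", "cx", "cy" (pixels), "k1" (the pictures are not rectified: a ray, as slopes to the right and down, at radius r is drawn at 1 + k1 r^2 times it, then the intrinsics apply), "rvec" (rotation vector, rad) and "tvec" (3), from world to camera coordinates, as OpenCV has them; the wrist camera has in their place "tool_from_camera" (4x4, takes a point from camera to tool coordinates, whose origin is the TCP and whose axes are the tool frame's). Camera axes: x right, y down, z forward; pixel columns grow to the right and rows downward; lengths in mm; the calibration is good to about 2 mm. A picture is of the moment at which its call begins: read the wrist's pose just before it. There is no depth.
- job.hand_in(): hands the job in, once; it reports no verdict.
The state is a dict: "time": time; "joint_pos": joint angles; "qd": joint speeds; "effort": joint torques, N m; "position": TCP position; "orientation": TCP orientation; "force": force on the tool from outside, world axes, zero at the start; "ft_torque": the same for the moment, N m; "finger_gap": finger opening in mm.
Only numpy, scipy, OpenCV 4.12 (cv2) and the standard library are available. Lean on these libraries where they do the work, as an engineer would, in place of code of your own. Each camera call takes 0.05 s, during which the arm holds its last target. There are 200 camera calls.

### The job

Shut the radio bench down for the night at the long switch bank: swing its folded wire guard up and right over, so that it rests back on its stop, and leave it there; then switch off the row of six rockers in one drag of a fingertip along them, starting at the end away from the lone seventh rocker and not lifting the finger away before the sixth is off. The lone seventh rocker feeds the reference clock and stays on, and so do the rockers of the short strip. The bank is clamped a little out of level, so feel for it and do not lean hard on it, and do not shift the other things on the bench.

Things in the scene. Friction and masses are not known exactly. Their poses are not given: they have to be found in the camera images.
- bank: Long switch bank: aluminium box 330 (y) x 60 (x) x 40 mm high, carried at its middle by a grey tilt foot fixed to the table. This frame is the foot's, always level: origin on the table under the box's middle, x away from the bank's front, which is on the robot's side (front face at x = -30 mm), y along the row, z up. If the box were level its flat top panel would be 85 mm above the table. All x, y given for rockers and guard are in this frame.
- tilt_axis (a point): Point on the foot 35 mm above the table under the box's middle. The box is clamped here out of level, rolled about the bank's x axis by up to 0.08 rad (4.6 deg) either way; the amount is NOT reported (this point stays level too), so the ends of the row stand up to 12 mm higher or lower than level and must be felt or seen. The clamp does not give.
- bar_folded (a point): Where the middle of the guard's crossbar lies while it is folded: x = -42 mm, y = 0, 99 mm above the table, 12 mm in front of the box, with free space below it. The point stays there when the guard moves. The crossbar is an 8 mm round bar along y; it shares the box's small roll.
- guard (a joint): Wire guard of the bank, a U-shaped swing bail 316 mm wide, about 160 g. Hinge along y at x = +30 mm, 99 mm above the table; crossbar 72 mm from it, two thinner wires at 26 and 48 mm, so no finger gets to the rockers while folded. 0 rad = folded flat (as found), 1.57 = upright, 2.1 = leaning back on its stop. Moves freely: falls shut if let go before upright, falls open past it.
- sw1 (a joint): Rocker 1 of the row of six, at the end away from the lone seventh; cap centre at y = -135 mm of the bank, x = 0. 0 rad = on (as found), 0.35 rad = off. Each black cap is 32 mm long (y) x 20 mm wide, a shallow V of two flat halves: one half is always level, 2 mm above the panel, the other slopes up (0.35 rad) from the middle to 7.5 mm above it. On: -y half level, +y half raised; off: the reverse.
- sw2 (a joint): Rocker 2, y = -99 mm, same values. Behaviour of all: pressing the raised half more than half its travel down (about 3 N near its end) makes the rocker snap over by itself; short of that it springs back.
- sw3 (a joint): Rocker 3, y = -63 mm, same values. A fingertip moving towards +y runs up the slopes of the raised halves; moving towards -y it strikes their ends.
- sw4 (a joint): Rocker 4, y = -27 mm, same values. The lowest edge of a fingertip carried towards +y along x = 0, 0 to 2 mm above the level halves (2 to 4 mm above the panel), turns each rocker it passes; higher it misses, lower it bears on hard stops. A tip that leans and touches with one edge works best.
- sw5 (a joint): Rocker 5, y = 9 mm, same values.
- sw6 (a joint): Rocker 6, the last of the row, y = 45 mm, same values; past it (y = 61 to 105 mm) the panel is bare and flat.
- keep (a joint): The lone seventh rocker of the long bank, set apart at its +y end (y = 121 mm), same cap and travel: 0 = on, 0.35 = off; it does not snap but stays where it is pushed. It feeds the reference clock and must stay on.
- strip: The short switch strip: a fixed aluminium box 136 mm (y) x 56 mm (x) x 50 mm high without guard, with three rockers of the same size; not part of the job. Origin on the table under its middle; x away from its front, y along its rockers.
- aux1 (a joint): rocker 1 of the short strip: 0 = on, 0.35 = off; stays on.
- aux2 (a joint): rocker 2 of the short strip: 0 = on, 0.35 = off; stays on.
- aux3 (a joint): rocker 3 of the short strip: 0 = on, 0.35 = off; stays on.
- node: Loose bystander, not part of the job: white plastic sensor housing, 82 x 82 x 48 mm, open on top with a small green circuit board inside. Origin at its underside near the middle.
- antenna: Loose bystander, not part of the job: black rubber stub antenna with a brass plug, 160 mm long, 25 mm thick, lying down. Origin at its underside near the middle.
- wrench: Loose bystander, not part of the job: small steel open-ended wrench, 140 mm, lying flat. Origin at its underside near the middle.
- driver: Loose bystander, not part of the job: screwdriver with a black handle, 150 mm, lying down. Origin at its underside near the middle.
- heatsink: Loose bystander, not part of the job: finned aluminium heat sink, 45 x 45 x 24 mm. Origin at its underside near the middle.
- board: Loose bystander, not part of the job: bare green circuit board on brass standoffs, 60 x 90 x 20 mm. Origin at its underside near the middle.
There are look-alikes about, which are no part of the job. Of the things that look like the strip, the middle-sized one is meant.

How it is judged:
By the outcome, as a careful person would: the job done as asked, in the order asked, and still so for the second after the job is handed in, with the robot touching nothing.
It also fails if it takes over 64 s, if anything falls off the work surface, if the arm or the gripper's body presses on something with over 40 N, if the wrist force passes 120 N, or if a joint passes its speed limit or range.

## Working session

There is one attempt and no reset: what is moved stays moved. The work goes in short steps, Python scripts to look and compute and a shell command to move; the robot and the scene stay as the last step left them, time stands still between calls to the robot, and variables do not carry over. Pictures are saved under pics/ and viewed, about 8 in all and at most 12, crops included, and the job is handed in when it is done.

```bash
ls; mkdir -p pics; python3 - <<'E'
from rig import arm,eyes,job
import cv2,numpy as np
s=arm.sense();print(s)
for n in ["scene","side"]:
    d=eyes.get_image(n);p=d.pop("pixels");print(n,d);cv2.imwrite(f"pics/{n}0.png",p[:,:,::-1])
    np.savez(f"{n}0.npz",pixels=p,**d)
d=eyes.get_image("wrist");p=d.pop("pixels");print(d);cv2.imwrite("pics/wrist0.png",p[:,:,::-1])
E
```

```text
pics
{'time': 0.0, 'joint_pos': array([ 1.06851647e+00,  5.28483824e-01,  1.43390072e+00,  1.19949127e-05,
        1.18136503e+00, -1.78529265e-01]), 'qd': array([ 0.00126289, -0.00187151,  0.00034422,  0.00211666,  0.00079681,
       -0.00023303]), 'effort': array([-2.27277422e-03, -4.42346656e+01, -1.78021163e+01, -2.04105004e-04,
        8.51706311e-03,  2.99641464e-06]), 'position': array([198.48686526, 591.93909576, 247.32321521]), 'orientation': array([ 0.25250151,  1.5565536 , -0.25570111]), 'force': array([0.18166447, 0.51146164, 0.31654383]), 'ft_torque': array([-0.00860149,  0.02906784, -0.01545144]), 'finger_gap': 85.4850756420523}
scene {'fx': 517.4085708939695, 'fy': 517.4085708939695, 'cx': 316.2271264001768, 'cy': 203.4850384819046, 'k1': -0.13412698693780922, 'rvec': array([ 2.01661762,  1.27356413, -0.59064621]), 'tvec': array([-402.45943139, -193.51260409, 1656.02096582])}
side {'fx': 408.2997816875347, 'fy': 408.2997816875347, 'cx': 322.94019533031457, 'cy': 202.06736793145487, 'k1': -0.03726681983026055, 'rvec': array([ 2.26035829, -0.6484299 ,  0.27099721]), 'tvec': array([-369.47963746,  370.527663  ,  738.73472084])}
{'fx': 328.32513347455057, 'fy': 328.32513347455057, 'cx': 320.4951367132841, 'cy': 196.0024509130553, 'k1': -0.04306019446701263, 'tool_from_camera': array([[-1.67608488e-04, -2.93412868e-01,  9.55985806e-01,
        -1.25646918e+02],
       [ 9.99999978e-01, -1.72919326e-04,  1.22252577e-04,
        -4.56234927e-01],
       [ 1.29437942e-04,  9.55985805e-01,  2.93412890e-01,
        -7.44556182e+01],
       [ 0.00000000e+00,  0.00000000e+00,  0.00000000e+00,
         1.00000000e+00]])}
```

View pics/scene0.png

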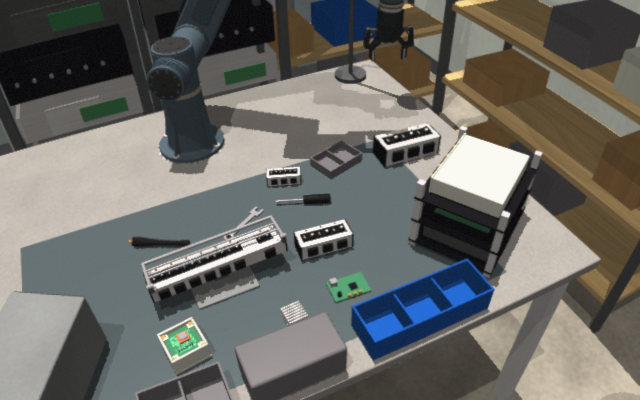

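View pics/side0.png

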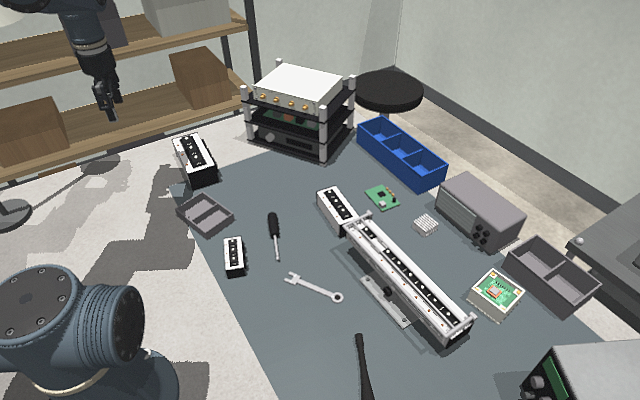

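The scene view shows the bank from about (148,285) to (285,235), with the middle-sized strip at (323,238). In the side view the bank runs from (345,220) to (470,335) and the strip is at (336,208). I'll enlarge both.

```bash
python3 - <<'E'
import cv2
a=cv2.imread("pics/scene0.png")[200:320,130:365];b=cv2.imread("pics/side0.png")[175:365,310:490]
cv2.imwrite("pics/c1.png",cv2.resize(a,None,fx=3.4,fy=3.4,interpolation=cv2.INTER_CUBIC))
cv2.imwrite("pics/c2.png",cv2.resize(b,None,fx=3.1,fy=3.1,interpolation=cv2.INTER_CUBIC))
E
```

```text
(no output)
```

View pics/c1.png

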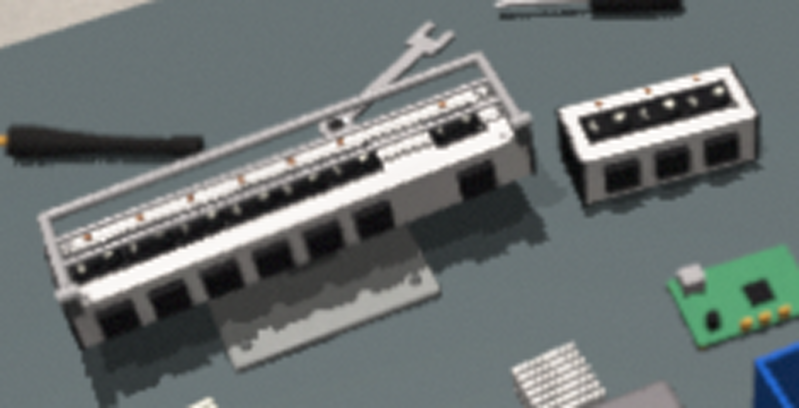

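View pics/c2.png

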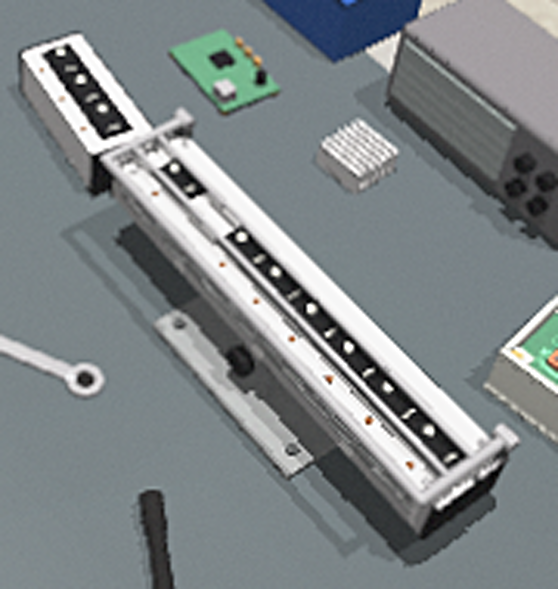

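The scene crop shows the crossbar from (43,217) to (482,58), hinge ends at (70,293) and (522,120), and the rocker row from (78,268) to (382,160), with the seventh at about (458,130). The side crop shows the same parts with the seventh at the upper-left end, next to the strip. Next I'll fit the pose.

```bash
cat > h.py <<'E'
import numpy as np,cv2
from scipy.spatial.transform import Rotation as R
from scipy.optimize import least_squares
def project(P,d,rv=None,tv=None):
    # slopes * (1+k1 r^2) -> same as OpenCV k1
    K=np.array([[float(d["fx"]),0,float(d["cx"])],[0,float(d["fy"]),float(d["cy"])],[0,0,1]])
    rv=d["rvec"] if rv is None else rv; tv=d["tvec"] if tv is None else tv
    return cv2.projectPoints(np.asarray(P,float),rv,tv,K,np.array([float(d["k1"]),0,0,0]))[0][:,0]
def bank(P,p):  # p: X,Y,yaw,roll
    P=np.asarray(P,float); q=P-[0,0,35]
    q=R.from_rotvec([p[3],0,0]).apply(q)+[0,0,35]
    return R.from_rotvec([0,0,p[2]]).apply(q)+[p[0],p[1],0]
E
python3 - <<'E'
from h import *
S=np.load("scene0.npz");D=np.load("side0.npz")
y6=[-135,-99,-63,-27,9,45,121]
sc=[((-42,-158,99),43,217),((-42,158,99),482,58),((30,-161,99),70,293),((30,161,99),522,120),((0,-151,87),78,268),((0,61,87),382,160),((0,105,87),433,140),((0,137,87),483,122)]
win=[(121,320),(170,298),(222,278),(275,257),(325,238),(374,217),(478,180)]
si=[((30,161,99),184,122),((30,-161,99),508,437),((-42,158,99),105,160),((-42,-158,99),415,510),((0,61,87),235,230),((0,-151,87),462,462)]
def pts(p):
    P=[a[0] for a in sc]+[(30,y,p[4]) for y in y6]
    o=np.array([a[1:] for a in sc]+win)/3.4+[130,200]
    r1=project(bank(P,p),S)-o
    r2=project(bank([a[0] for a in si],p),D)-(np.array([a[1:] for a in si])/3.1+[310,175])
    return r1,r2
f=least_squares(lambda p:np.vstack(pts(p)).ravel(),[600,0,0,0,65],loss="soft_l1")
print(f.x);print(np.round(pts(f.x)[0],1).tolist());print(np.round(pts(f.x)[1],1).tolist())
np.save("p.npy",f.x[:4])
from rig import arm
s=arm.sense();M=R.from_rotvec(s["orientation"]).as_matrix();print(M.round(3))
print(bank([(-42,0,99),(0,-151,87),(0,61,87)],f.x))
E
```

```text
[ 5.85550643e+02 -7.87543688e+01  2.27720233e-02  1.98565531e-02
  6.11718995e+01]
[[0.6, 0.1], [-0.3, 0.4], [-1.5, 0.7], [1.0, 0.8], [-1.1, 0.3], [-1.9, -0.8], [0.6, -1.5], [-1.5, -0.9], [-0.8, -0.9], [0.2, -0.2], [0.1, -0.1], [-0.4, 0.3], [-0.3, 0.3], [0.0, 0.8], [-0.3, 0.2]]
[[-0.7, -2.2], [-0.2, 0.2], [0.3, -1.1], [1.2, -4.9], [-0.4, 0.0], [-2.0, -0.7]]
[[-0.001  0.318  0.948]
 [-0.001  0.948 -0.318]
 [-1.    -0.002 -0.   ]]
[[ 543.59046697  -80.98111755   98.98738337]
 [ 589.01175284 -230.71766441   83.9916065 ]
 [ 584.18545275  -18.81441169   88.20091913]]
```

```bash
cat >> h.py <<'E'
def ground(uv,d,z=0):
    K=np.array([[float(d["fx"]),0,float(d["cx"])],[0,float(d["fy"]),float(d["cy"])],[0,0,1]])
    n=cv2.undistortPoints(np.array([[uv]],float),K,np.array([float(d["k1"]),0,0,0]))[0,0]
    M=R.from_rotvec(d["rvec"]).as_matrix();c=-M.T@d["tvec"];r=M.T@[n[0],n[1],1];return c+r*(z-c[2])/r[2]
E
python3 - <<'E'
from h import *
S=np.load("scene0.npz");D=np.load("side0.npz")
for n,d,uv in [("rack",D,(247,132)),("rack",D,(321,162)),("rackS",S,(415,243)),("rackS",S,(490,265)),("bigstrip",D,(193,185)),("bigS",S,(385,163)),("strip",D,(345,238)),("smallstrip",D,(232,276)),("wrench",D,(337,297)),("driver",D,(275,260)),("antenna",D,(362,335))]: print(n,ground(uv,d).round())
E
```

```text
rack [559. 683.   0.]
rack [684. 411.   0.]
rackS [687. 403.   0.]
rackS [833. 528.  -0.]
bigstrip [315. 518.   0.]
bigS [367. 503.   0.]
strip [574. 117.   0.]
smallstrip [286. 160.   0.]
wrench [461. -17.   0.]
driver [392. 148.   0.]
antenna [ 455. -121.    0.]
```

```bash
python3 -m pendant '[[0,0,0,0,0,0,0],[0,-14,15,0,0,0,0],[0,-25,28,0,0,0,0],[0,-30,33,0,0,0,0],[0,-32,35,0,0,0,0],[0,-32,35,0,0,0,0],[0,-32,35,0,0,0,0],[0,-32,35,0,0,0,0],[0,-32,35,0,0,0,0],[0,-32,35,0,0,0,0],[0,-32,35,0,0,0,0],[0,-32,35,0,0,0,0],[0,-32,35,0,0,0,0],[0,-32,35,0,0,0,0],[0,-32,35,0,0,0,0],[0,-32,35,0,0,0,0],[0,-32,35,0,0,0,0],[0,-17,15,-6.6,0,0,0],[0,-16,15,-6.6,0,0,0],[0,0,0,-6.6,0,0,0]]'
```

```text
time: 2.15
position: [569.9, -79.1, 248.2]
orientation: [-0.019, 1.569, 0.017]
force: [-0.4, 0.7, 0.3]
finger_gap: -0.1
```

```bash
python3 -m pendant '[[25,0,0,0,0,0,0],[25,0,0,0,0,0,0],[0,0,0,0,0,0,0],[0,0,0,0,0,0,0]]'; cat > w.py <<'E'
import sys
from h import *
from rig import arm,eyes
n=sys.argv[1]
s=arm.sense();d=eyes.get_image("wrist")
T=np.eye(4);T[:3,:3]=R.from_rotvec(s["orientation"]).as_matrix();T[:3,3]=s["position"]
W=np.linalg.inv(T@d["tool_from_camera"]);d["rvec"]=R.from_matrix(W[:3,:3]).as_rotvec();d["tvec"]=W[:3,3]
np.savez(n+".npz",**d);cv2.imwrite(f"pics/{n}.png",d["pixels"][:,:,::-1])
E
python3 w.py w1; python3 - <<'E'
import cv2
a=cv2.imread("pics/w1.png");cv2.imwrite("pics/w1b.png",cv2.resize(a,(800,500),interpolation=cv2.INTER_CUBIC))
E
```

```text
time: 2.55
position: [568.0, -75.9, 198.2]
orientation: [-0.017, 1.572, 0.017]
force: [-0.3, -0.1, 0.2]
finger_gap: -0.1
```

View pics/w1b.png

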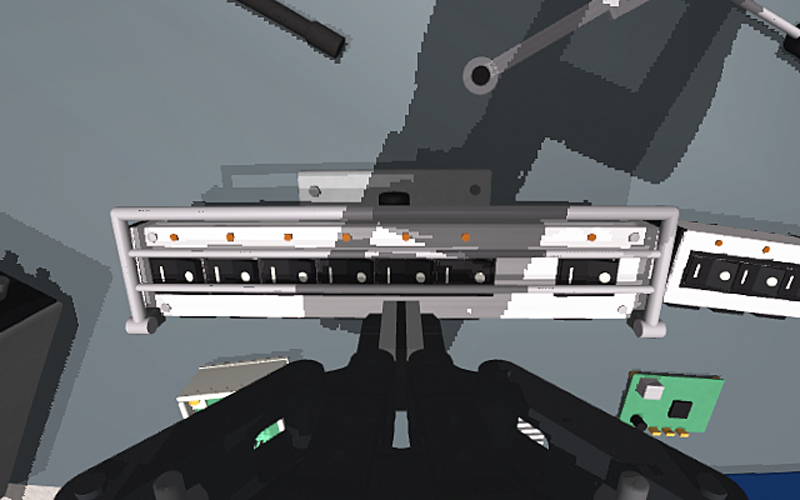

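```bash
python3 - <<'E'
from h import *
S=np.load("scene0.npz");D=np.load("side0.npz");W=np.load("w1.npz")
y6=[-135,-99,-63,-27,9,45,121]
sc=[((-42,-154,99),43,217),((-42,154,99),482,58)]
win=[(121,320),(170,298),(222,278),(275,257),(325,238),(374,217),(478,180)]
w=[((-42,-158,99),110,214),((-42,158,99),682,213),((-42,0,99),400,214),((0,-151,87),152,272),((0,61,88),494,272),((0,105,87),556,272),((0,137,88),618,272)]
dots=[(190,276),(247,276),(305,276),(362,276),(421,276),(480,276),(602,276)]
def pts(p):
    P=[a[0] for a in sc]+[(30,y,p[4]) for y in y6]
    o=np.array([a[1:] for a in sc]+win)/3.4+[130,200]
    r1=project(bank(P,p),S)-o
    P=[a[0] for a in w]+[(p[5],y+p[6],90) for y in y6]
    r2=project(bank(P,p),W)-np.array([a[1:] for a in w]+dots)/1.25
    return r1,r2
for ws in (1,0.05):
    f=least_squares(lambda p:np.vstack([pts(p)[0]*ws,pts(p)[1]]).ravel(),[585,-78,0.02,0.02,61,0,8],loss="soft_l1")
    print(f.x.round(3),np.sqrt(np.diag(np.linalg.inv(f.jac.T@f.jac))).round(3)[:4]);print(np.round(pts(f.x)[0],1).tolist());print(np.round(pts(f.x)[1],1).tolist())
np.save("p.npy",f.x[:4])
E
```

```text
[ 5.84294e+02 -7.88690e+01  2.80000e-02  1.10000e-02  5.97050e+01
  7.78000e-01  7.13600e+00] [0.57  0.573 0.004 0.008]
[[2.2, -1.1], [-2.0, 0.8], [-0.7, -1.0], [0.3, -0.4], [0.2, -0.2], [-0.4, 0.3], [-0.2, 0.3], [0.0, 0.9], [-0.4, 0.3]]
[[7.7, -1.4], [-7.0, -2.2], [-5.0, -2.7], [3.2, 0.9], [0.2, 1.3], [7.1, 0.6], [-1.1, 0.9], [-0.5, 0.1], [-0.7, 0.2], [-0.9, 0.2], [0.3, 0.2], [0.3, 0.1], [0.3, -0.0], [1.5, -0.4]]
[ 5.84238e+02 -7.96310e+01  1.90000e-02 -1.10000e-02  5.89140e+01
  8.53000e-01  7.20500e+00] [0.568 0.71  0.005 0.012]
[[2.2, -2.7], [-1.3, 2.0], [-1.3, -2.0], [-0.2, -1.0], [-0.1, -0.5], [-0.6, 0.3], [-0.4, 0.6], [-0.0, 1.6], [-0.3, 1.6]]
[[5.5, -2.3], [-9.0, -1.4], [-3.6, -2.8], [1.0, 0.8], [0.3, 1.2], [6.4, 0.6], [-2.7, 0.9], [-1.9, 0.1], [-1.1, 0.1], [-0.6, 0.2], [0.9, 0.2], [0.9, 0.1], [0.7, 0.0], [0.2, -0.4]]
```

The wrist view shows the folded guard, with its crossbar at row 214 of the 800x500 picture and corners at (112,214) and (680,213). Rockers 1–6 span columns 152–494 and the lone one spans 557–617. The fit puts the bank at about (584,-79) with yaw about 0.02 and a small roll, which I'll feel for. Now I'll set up to hook under the crossbar.

```bash
python3 -m pendant '[[0,-1,-20,0,0,0,0],[0,-1,-30,0,0,0,0],[0,-1,-35,0,0,0,0],[0,-1,-33,0,0,0,0],[0,0,0,0,-7.5,0,0],[0,0,0,0,-7.5,0,0],[0,0,0,0,-7.5,0,0],[0,0,0,0,-7.5,0,0],[0,0,0,0,-7.5,0,0],[0,0,0,0,-7.5,0,0],[0,0,0,0,0,0,0],[0,0,0,0,0,0,0]]'
cat > st.py <<'E'
import sys
from h import *
from rig import arm
s=arm.sense();M=R.from_rotvec(s["orientation"]).as_matrix();np.set_printoptions(suppress=True,precision=3)
p=np.load("p.npy");p[:4]=[584.3,-79.2,0.023,p[3]]
print("t",s["time"],"pos",s["position"],"F",s["force"],"q",s["joint_pos"]);print(M)
if len(sys.argv)>1:
    t=np.array(eval(sys.argv[1]));d=t-s["position"];print("world d",d,"tool d",M.T@d)
E
python3 st.py "(450,-80.2,153)"
```

```text
time: 3.8
position: [483.8, -54.5, 261.6]
orientation: [-0.002, 0.965, -0.005]
force: [-0.9, 0.5, -0.8]
finger_gap: -0.1
t 3.8 pos [483.796 -54.537 261.573] F [-0.882  0.543 -0.753] q [-0.506  0.199  2.165  0.889  0.357 -2.854]
[[ 0.569  0.003  0.822]
 [-0.005  1.    -0.   ]
 [-0.822 -0.004  0.569]]
world d [ -33.796  -25.663 -108.573] tool d [ 70.161 -25.323 -89.582]
```

Joint 6 is at its range limit near a wrist singularity, so 45° tilt isn't available this close in. I'll back off to about 22°.

```bash
python3 -m pendant '[[0,0,10,0,5,0,0],[0,0,10,0,5,0,0],[0,0,0,0,2.5,0,0],[0,0,0,0,0,0,0],[0,0,0,0,0,0,0],[0,0,0,0,0,0,0]]'
python3 st.py "(480,-80.2,153)"
```

```text
time: 4.4
position: [495.0, -50.4, 266.1]
orientation: [0.007, 1.123, 0.012]
force: [0.5, 0.3, -1.1]
finger_gap: 0.1
t 4.4 pos [494.976 -50.44  266.12 ] F [ 0.535  0.325 -1.086] q [-0.442  0.21   2.024  0.395  0.537 -2.319]
[[ 0.433 -0.006  0.901]
 [ 0.013  1.     0.   ]
 [-0.901  0.011  0.433]]
world d [ -14.976  -29.76  -113.12 ] tool d [ 95.079 -30.963 -62.507]
```

```bash
python3 -m pendant '[[0,0,0,7.5,0,0,0],[0,0,0,7.5,0,0,0],[0,0,0,7.5,0,0,0],[0,0,0,7.5,0,0,0],[0,0,0,7.5,0,0,0],[0,0,0,7.5,0,0,0],[0,0,0,7.5,0,0,0],[0,0,0,7.5,0,0,0],[0,0,0,7.5,0,0,0],[0,0,0,7.5,0,0,0],[0,0,0,7.5,0,0,0],[0,0,0,7.5,0,0,0],[0,0,0,0,0,0,0],[0,0,0,0,0,0,0]]'
python3 st.py "(490,-80.2,150)"
```

```text
time: 5.8
position: [495.4, -50.6, 266.6]
orientation: [1.393, 0.883, -0.863]
force: [-0.3, 1.0, 0.1]
finger_gap: -0.0
t 5.8 pos [495.369 -50.611 266.633] F [-0.267  0.964  0.08 ] q [-0.442  0.21   2.023  0.394  0.537 -0.75 ]
[[ 0.434  0.901  0.008]
 [ 0.012  0.003 -1.   ]
 [-0.901  0.434 -0.01 ]]
world d [  -5.369  -29.589 -116.633] tool d [102.378 -55.551  30.666]
```

```bash
python3 -m pendant '[[12,-7,4,0,0,0,0],[24,-13,7,0,0,0,0],[24,-13,7,0,0,0,0],[24,-13,7,0,0,0,0],[18,-10,6,0,0,0,0],[0,0,0,0,0,0,0],[0,0,0,0,0,0,0]]'
python3 st.py "(515.3,-80.2,95.2)"
```

```text
time: 6.5
position: [490.0, -80.2, 151.1]
orientation: [1.395, 0.883, -0.864]
force: [0.7, 0.1, 0.1]
finger_gap: -0.5
t 6.5 pos [489.952 -80.206 151.122] F [0.67  0.077 0.086] q [-0.522  0.466  2.152  1.052  0.265 -1.517]
[[ 0.434  0.901  0.007]
 [ 0.013  0.001 -1.   ]
 [-0.901  0.434 -0.011]]
world d [ 25.348   0.006 -55.922] tool d [61.377 -1.431  0.777]
```

```bash
python3 -m pendant '[[0,0,0,0,0,-5,0],[0,0,0,0,0,-5,0],[16,3,0,0,0,0,0],[16,3,0,0,0,0,0],[0,0,0,0,0,0,0],[0,0,0,0,0,0,0]]'
python3 st.py "(516.8,-80.2,101)"
```

```text
time: 7.1
position: [509.7, -74.0, 124.7]
orientation: [1.374, 0.958, -0.91]
force: [0.6, 0.2, 0.8]
finger_gap: 0.0
t 7.1 pos [509.701 -73.978 124.682] F [0.569 0.229 0.833] q [-0.469  0.534  2.07   0.734  0.289 -1.163]
[[ 0.362  0.932  0.017]
 [ 0.031  0.007 -1.   ]
 [-0.932  0.362 -0.026]]
world d [  7.099  -6.222 -23.682] tool d [24.444 -1.996  6.961]
```

```bash
python3 -m pendant '[[0,0,3,0,0,-4,0],[0,0,4,0,0,-4,0],[0,0,0,0,0,0,0],[12,-1,0,0,0,0,0],[12,-1,0,0,0,0,0],[0,0,0,0,0,0,0],[0,0,0,0,0,0,0]]'
python3 st.py "(516.8,-80.2,101)"
```

```text
time: 7.8
position: [513.1, -78.2, 98.7]
orientation: [1.33, 1.057, -1.0]
force: [0.5, 0.5, 0.3]
finger_gap: 0.1
t 7.8 pos [513.077 -78.2    98.675] F [0.526 0.455 0.342] q [-0.442  0.592  1.988  0.377  0.378 -0.795]
[[ 0.243  0.97   0.018]
 [ 0.035  0.009 -0.999]
 [-0.969  0.243 -0.032]]
world d [ 3.723 -2.     2.325] tool d [-1.421  4.158  1.991]
```

```bash
python3 -m pendant '[[0,4,1,0,0,0,0],[0,5,1,0,0,0,0],[0,0,0,0,0,0,0]]';python3 -m pendant '[[0,2,0,0,0,0,0],[0,0,0,0,0,0,0]]';python3 -m pendant '[[0,2,0,0,0,0,0],[0,0,0,0,0,0,0]]';python3 -m pendant '[[0,2,0,0,0,0,0],[0,0,0,0,0,0,0]]'
```

```text
time: 8.1
position: [524.4, -81.3, 102.5]
orientation: [1.33, 1.051, -0.998]
force: [-0.6, 0.1, -0.6]
finger_gap: -0.0
time: 8.3
position: [524.7, -80.5, 102.5]
orientation: [1.329, 1.054, -0.999]
force: [0.1, -0.5, 0.1]
finger_gap: -0.1
time: 8.5
position: [525.0, -80.4, 102.5]
orientation: [1.328, 1.057, -1.001]
force: [-5.7, -2.5, 1.6]
finger_gap: 0.1
time: 8.7
position: [525.2, -80.3, 102.5]
orientation: [1.327, 1.06, -1.002]
force: [-9.8, -6.2, 2.9]
finger_gap: 0.1
```

```bash
python3 -m pendant '[[-6,0.3,-0.2,0,0,0,0],[-5.8,2.3,-0.2,0,0,0,0],[0,0,0,0,0,0,0]]';python3 -m pendant '[[-5.6,2.8,-0.2,0,0,0,0],[-5.4,3.2,-0.2,0,0,0,0],[0,0,0,0,0,0,0],[0,0,0,0,0,0,0]]'; python3 w.py w2; python3 st.py
```

```text
time: 9.0
position: [529.7, -80.9, 116.7]
orientation: [1.33, 1.051, -0.997]
force: [0.1, -0.1, 2.2]
finger_gap: 0.1
time: 9.4
position: [531.7, -80.4, 127.9]
orientation: [1.329, 1.053, -0.998]
force: [-0.0, 0.4, 0.8]
finger_gap: -0.2
t 9.45 pos [531.445 -80.328 127.66 ] F [0.406 0.862 1.26 ] q [-0.429  0.546  1.928  0.296  0.474 -0.694]
[[ 0.245  0.969  0.018]
 [ 0.034  0.01  -0.999]
 [-0.969  0.246 -0.03 ]]
```

View pics/w2.png

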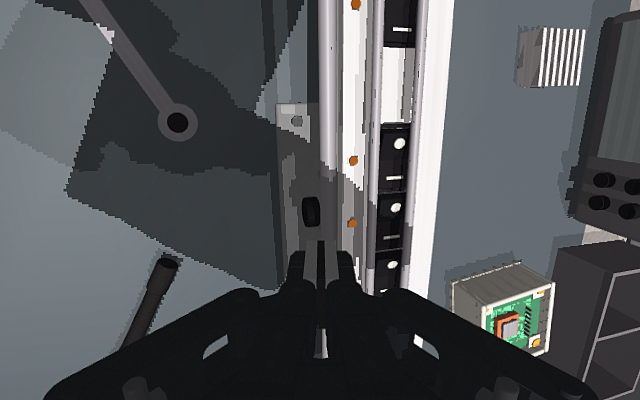

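```bash
python3 - <<'E'
from h import *
W=np.load("w2.npz");p=[584.3,-79.2,0.023,0.0]
for th in (0,10,15,20,25):
    t=np.radians(th);o=[]
    for r in (72,48,26):
        P=[(30-r*np.cos(t),y,99+r*np.sin(t)) for y in (60,90)]
        o.append(project(bank(P,p),W).round(0).tolist())
    print(th,o)
print(project(bank([(-42+0,0,99),(0,-9,87),(0,61,87),(0,27,87)],p),W))
a=cv2.imread("pics/w2.png")[0:300,260:460];cv2.imwrite("pics/w2c.png",cv2.resize(a,None,fx=2,fy=2,interpolation=cv2.INTER_CUBIC))
E
```

```text
0 [[[325.0, 129.0], [325.0, 62.0]], [[372.0, 127.0], [374.0, 63.0]], [[412.0, 126.0], [416.0, 64.0]]]
10 [[[335.0, 130.0], [335.0, 58.0]], [[381.0, 128.0], [383.0, 60.0]], [[418.0, 127.0], [422.0, 63.0]]]
15 [[[342.0, 131.0], [343.0, 56.0]], [[386.0, 129.0], [389.0, 59.0]], [[421.0, 127.0], [425.0, 62.0]]]
20 [[[351.0, 132.0], [352.0, 54.0]], [[393.0, 129.0], [396.0, 58.0]], [[425.0, 127.0], [429.0, 62.0]]]
25 [[[362.0, 133.0], [364.0, 51.0]], [[400.0, 130.0], [403.0, 57.0]], [[429.0, 128.0], [433.0, 61.0]]]
[[326.22508433 245.61343181]
 [389.07983238 243.5770898 ]
 [394.65150136 123.38198568]
 [391.91204686 184.71151194]]
```

View pics/w2c.png

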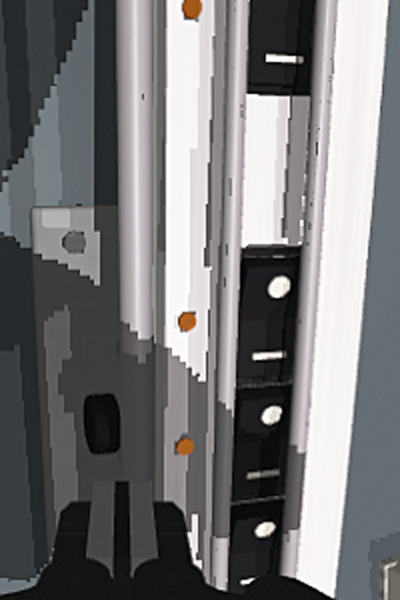

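The bar is still folded: the crop shows it at column 328, and the folded prediction is 325. The fingers have a thick back (±15 mm) that stops about 11–17 mm short of the thin tip. The bar touched that step and slipped, so I'll retry with the contact close to the tip.

```bash
python3 -m pendant '[[-2,-10,0,0,0,0,0],[-3,-10,0,0,0,0,0],[10,-3,0,0,0,0,0],[11,-3,0.5,0,0,0,0],[0,0,0,0,0,0,0],[0,0,0,0,0,0,0]]';python3 st.py "(520,-80.2,106)"
```

```text
time: 10.05
position: [510.1, -80.6, 104.9]
orientation: [1.33, 1.055, -1.0]
force: [0.7, 0.2, 0.0]
finger_gap: 0.2
t 10.05 pos [510.082 -80.641 104.86 ] F [0.743 0.177 0.008] q [-0.45   0.577  1.992  0.371  0.388 -0.795]
[[ 0.244  0.97   0.018]
 [ 0.034  0.01  -0.999]
 [-0.969  0.244 -0.031]]
world d [9.918 0.441 1.14 ] tool d [ 1.33   9.899 -0.3  ]
```

```bash
python3 -m pendant '[[0.9,7,0,0,0,0,0],[0.9,7,0,0,0,0,0],[0,0,0,0,0,0,0]]';python3 -m pendant '[[0.5,2,0,0,0,0,0],[0,0,0,0,0,0,0]]';python3 -m pendant '[[0.5,2,0,0,0,0,0],[0,0,0,0,0,0,0]]';python3 -m pendant '[[0.5,2,0,0,0,0,0],[0,0,0,0,0,0,0]]'
```

```text
time: 10.35
position: [525.3, -80.5, 107.7]
orientation: [1.329, 1.053, -0.998]
force: [-0.1, -0.1, -0.1]
finger_gap: -0.0
time: 10.55
position: [525.7, -80.3, 107.5]
orientation: [1.329, 1.055, -0.999]
force: [-3.8, -0.5, 1.9]
finger_gap: 0.2
time: 10.75
position: [526.1, -80.2, 107.4]
orientation: [1.328, 1.058, -1.001]
force: [-9.3, -4.4, 6.7]
finger_gap: 0.2
time: 10.95
position: [526.4, -80.1, 107.4]
orientation: [1.327, 1.06, -1.002]
force: [-15.6, -6.6, 12.1]
finger_gap: 0.1
```

```bash
python3 -m pendant '[[-2,-10,0,0,0,0,0],[-1.5,-6,0,0,0,0,0],[7,-2,0,0,0,0,0],[8,-2,0,0,0,0,0],[0,0,0,0,0,0,0],[0,0,0,0,0,0,0]]';python3 st.py "(520,-80.2,94)"
```

```text
time: 11.55
position: [514.0, -80.0, 90.7]
orientation: [1.329, 1.055, -0.999]
force: [0.6, 0.2, -0.8]
finger_gap: 0.0
t 11.55 pos [514.005 -80.019  90.682] F [ 0.609  0.224 -0.784] q [-0.445  0.61   1.99   0.399  0.358 -0.822]
[[ 0.244  0.969  0.018]
 [ 0.034  0.01  -0.999]
 [-0.969  0.245 -0.031]]
world d [ 5.995 -0.181  3.318] tool d [-1.756  6.623  0.188]
```

```bash
python3 -m pendant '[[-1.7,6.6,0,0,0,0,0],[0.5,2,0,0,0,0,0],[0,0,0,0,0,0,0]]';python3 -m pendant '[[0.5,2,0,0,0,0,0],[0,0,0,0,0,0,0]]';python3 -m pendant '[[0.5,2,0,0,0,0,0],[0,0,0,0,0,0,0]]'
```

```text
time: 11.85
position: [522.9, -80.4, 95.1]
orientation: [1.329, 1.052, -0.998]
force: [0.4, -0.6, 0.2]
finger_gap: -0.1
time: 12.05
position: [524.2, -80.1, 94.8]
orientation: [1.329, 1.054, -0.999]
force: [-0.2, -0.2, 0.5]
finger_gap: 0.1
time: 12.25
position: [525.9, -79.9, 94.6]
orientation: [1.329, 1.055, -0.999]
force: [0.2, 0.0, 0.1]
finger_gap: 0.1
```

```bash
python3 -m pendant '[[0.4,1.5,0,0,0,0,0],[0,0,0,0,0,0,0]]';python3 -m pendant '[[0.4,1.5,0,0,0,0,0],[0,0,0,0,0,0,0]]';python3 -m pendant '[[0.2,1,0,0,0,0,0],[0,0,0,0,0,0,0]]'
```

```text
time: 12.45
position: [526.2, -79.5, 94.2]
orientation: [1.329, 1.057, -1.0]
force: [-4.1, -0.3, 1.2]
finger_gap: -0.2
time: 12.65
position: [526.4, -79.1, 93.9]
orientation: [1.329, 1.06, -1.001]
force: [-8.1, -2.3, 1.8]
finger_gap: -0.1
time: 12.85
position: [526.5, -78.9, 93.8]
orientation: [1.328, 1.061, -1.002]
force: [-9.7, -3.5, 2.2]
finger_gap: -0.1
```

```bash
python3 -m pendant '[[-3,-12,0,0,0,0,0],[-3,-12,0,0,0,0,0],[0,0,0,8.2,0,0,0],[0,0,0,8.2,0,0,0],[0,0,0,8.2,0,0,0],[0,0,0,8.2,0,0,0],[0,0,0,8.2,0,0,0],[0,0,0,8.2,0,0,0],[0,0,0,8.2,0,0,0],[0,0,0,8.2,0,0,0],[0,0,0,8.2,0,0,0],[0,0,0,8.2,0,0,0],[0,0,0,8.2,0,0,0],[0,0,0,0,0,0,0],[0,0,0,0,0,0,0]]';python3 st.py "(505,-80.2,100)"
```

```text
time: 14.35
position: [505.8, -80.6, 94.7]
orientation: [-2.469, -0.05, 1.92]
force: [-0.3, 0.2, -0.1]
finger_gap: 0.3
t 14.35 pos [505.817 -80.582  94.67 ] F [-0.292  0.223 -0.116] q [-0.454  0.596  2.009  0.411  0.353  0.73 ]
[[ 0.246  0.017 -0.969]
 [ 0.034 -0.999 -0.009]
 [-0.969 -0.03  -0.246]]
world d [-0.817  0.382  5.33 ] tool d [-5.351 -0.557 -0.525]
```

```bash
python3 -m pendant '[[0,0,0,0,4,0,0],[0,0,0,0,4,0,0],[0,0,0,0,4,0,0],[0,0,0,0,0,0,0],[0,0,0,0,0,0,0]]';python3 st.py "(505,-80.2,100)"; python3 -m pendant '[[0,0,0,0,4,0,0],[0,0,0,0,4,0,0],[0,0,0,0,4,0,0],[0,0,0,0,0,0,0],[0,0,0,0,0,0,0]]';python3 st.py "(505,-80.2,90)"
```

```text
time: 14.85
position: [507.5, -75.6, 94.6]
orientation: [-2.575, -0.072, 1.753]
force: [-0.1, -0.7, 0.4]
finger_gap: -0.2
t 14.85 pos [507.546 -75.63   94.613] F [-0.074 -0.671  0.36 ] q [-0.49   0.607  2.092  1.038  0.257  0.077]
[[ 0.366  0.024 -0.93 ]
 [ 0.053 -0.999 -0.005]
 [-0.929 -0.048 -0.367]]
world d [-2.546 -4.57   5.387] tool d [-6.179  4.246  0.415]
time: 15.35
position: [507.6, -69.1, 93.9]
orientation: [-2.643, -0.101, 1.615]
force: [-0.2, -0.1, -0.0]
finger_gap: -0.1
t 15.35 pos [507.59  -69.12   93.894] F [-0.228 -0.128 -0.042] q [-0.522  0.631  2.158  1.666  0.3   -0.58 ]
[[ 0.455  0.033 -0.89 ]
 [ 0.078 -0.997  0.002]
 [-0.887 -0.07  -0.456]]
world d [ -2.59  -11.08   -3.894] tool d [ 1.416 11.232  4.058]
```

```bash
python3 -m pendant '[[0,3,0,0,5,0,0],[0,4,0,0,5,0,0],[0,4,0,0,4,0,0],[0,0,0,0,0,0,0],[0,0,0,0,0,0,0],[0,0,0,0,0,0,0]]';python3 st.py "(505,-80.2,90)"
```

```text
time: 15.95
position: [507.7, -72.1, 92.5]
orientation: [-2.759, -0.119, 1.368]
force: [-0.5, 0.0, -0.7]
finger_gap: 0.2
t 15.95 pos [507.725 -72.145  92.504] F [-0.519  0.011 -0.69 ] q [-0.604  0.713  2.266  2.203  0.55  -1.212]
[[ 0.603  0.043 -0.796]
 [ 0.096 -0.995  0.019]
 [-0.792 -0.088 -0.604]]
world d [-2.725 -8.055 -2.504] tool d [-0.432  8.12   3.528]
```

```bash
python3 -m pendant '[[6.5,4.5,-5,0,0,0,0],[6.5,4.5,-5,0,0,0,0],[0,0,0,0,0,0,0],[0,0,0,0,0,0,0]]';python3 st.py "(523.6,-80.2,87.3)";python3 -m pendant '[[0,0,-2,0,0,0,0],[0,0,-2,0,0,0,0],[0,0,0,0,0,0,0]]';python3 -m pendant '[[0,0,-2,0,0,0,0],[0,0,0,0,0,0,0]]';python3 -m pendant '[[0,0,-2,0,0,0,0],[0,0,0,0,0,0,0]]'
```

```text
time: 16.35
position: [523.6, -80.3, 87.2]
orientation: [-2.759, -0.117, 1.368]
force: [-0.3, 0.7, 0.1]
finger_gap: 0.0
t 16.35 pos [523.622 -80.321  87.166] F [-0.254  0.668  0.124] q [-0.597  0.723  2.222  2.167  0.529 -1.16 ]
[[ 0.603  0.042 -0.796]
 [ 0.095 -0.995  0.02 ]
 [-0.792 -0.087 -0.605]]
world d [-0.022  0.121  0.134] tool d [-0.108 -0.133 -0.061]
time: 16.65
position: [526.3, -80.2, 89.8]
orientation: [-2.758, -0.117, 1.368]
force: [-0.1, -0.4, 0.1]
finger_gap: -0.1
time: 16.85
position: [528.0, -80.4, 90.9]
orientation: [-2.758, -0.117, 1.368]
force: [-0.9, -0.4, -0.3]
finger_gap: -0.0
time: 17.05
position: [529.4, -80.3, 92.0]
orientation: [-2.758, -0.117, 1.368]
force: [-0.7, 0.5, -0.3]
finger_gap: 0.1
```

```bash
python3 -m pendant '[[-4.6,-0.5,-4.2,0,0,0,0],[-4.6,-0.5,-4.2,0,0,0,0],[-3.9,-0.4,-4.9,0,0,0,0],[-3.8,-0.4,-5,0,0,0,0],[0,0,0,0,0,0,0]]'; python3 -m pendant '[[-2.9,-0.4,-5.5,0,0,0,0],[-2.9,-0.4,-5.6,0,0,0,0],[-1.9,-0.3,-6,0,0,0,0],[-1.9,-0.3,-6,0,0,0,0],[0,0,0,0,0,0,0]]';python3 st.py; python3 w.py w3
```

```text
time: 17.55
position: [532.7, -80.5, 116.5]
orientation: [-2.757, -0.116, 1.371]
force: [-3.6, -0.7, 0.2]
finger_gap: -0.1
time: 18.05
position: [546.5, -80.2, 138.5]
orientation: [-2.759, -0.118, 1.367]
force: [-1.4, 0.7, -0.1]
finger_gap: 0.1
t 18.05 pos [546.513 -80.236 138.521] F [-1.418  0.677 -0.063] q [-0.563  0.585  2.146  1.826  0.429 -0.741]
[[ 0.604  0.042 -0.796]
 [ 0.095 -0.995  0.02 ]
 [-0.791 -0.088 -0.605]]
```

View pics/w3.png

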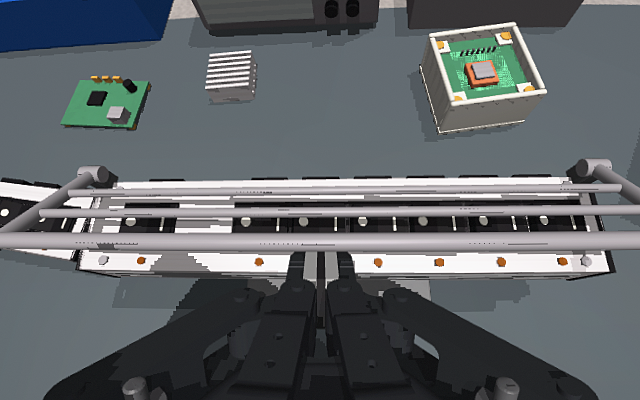

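The guard is now raised about 40°: the crossbar spans the picture at row 240 and rests on the fingers, with the hinges at (95,175) and (590,168). I'll continue along the arc past upright.

```bash
python3 -m pendant '[[-0.9,-0.2,-6.2,0,0,0,0],[-0.9,-0.2,-6.2,0,0,0,0],[0.2,-0.1,-6.2,0,0,0,0],[0.2,-0.1,-6.2,0,0,0,0],[1.3,0,-6.2,0,0,0,0],[1.3,0,-6.2,0,0,0,0],[2.4,0.1,-5.8,0,0,0,0],[2.4,0.1,-5.8,0,0,0,0],[0,0,0,0,0,0,0]]'; python3 -m pendant '[[3.3,0.2,-5.3,0,0,0,0],[3.3,0.2,-5.3,0,0,0,0],[4.2,0.3,-4.7,0,0,0,0],[4.2,0.3,-4.7,0,0,0,0],[5,0.3,-4,0,0,0,0],[0,0,0,0,0,0,0],[0,0,0,0,0,0,0]]';python3 st.py
```

```text
time: 19.0
position: [589.6, -80.6, 163.0]
orientation: [-2.759, -0.118, 1.367]
force: [0.6, 0.1, 0.5]
finger_gap: 0.3
time: 19.7
position: [620.0, -80.4, 161.3]
orientation: [-2.758, -0.117, 1.369]
force: [0.2, -0.6, -0.0]
finger_gap: 0.3
t 19.7 pos [619.996 -80.388 161.268] F [ 0.221 -0.623 -0.021] q [-0.474  0.572  1.956  1.423  0.372 -0.221]
[[ 0.603  0.041 -0.797]
 [ 0.095 -0.995  0.021]
 [-0.792 -0.088 -0.604]]
```

Force is near zero with the tool at the 105° arc point, so the guard seems to have fallen over. I'll retract, turn upright and take a side picture to confirm.

```bash
python3 -m pendant '[[-15,0,0,0,0,0,0],[-25,0,0,0,0,0,0],[-25,0,0,0,-4,0,0],[-15,0,0,0,-4,0,0],[0,0,0,0,-4,0,0],[0,0,0,0,-4,0,0],[0,0,0,0,-4,0,0],[0,0,0,0,-4,0,0],[0,0,0,0,-4,0,0],[0,0,0,0,-4,0,0],[0,0,0,0,-4,0,0],[0,0,0,0,0,0,0],[0,0,0,0,0,0,0]]';python3 st.py "(580,-80,200)"; python3 - <<'E'
from h import *
from rig import eyes
d=eyes.get_image("side");p=d["pixels"][:,:,::-1];cv2.imwrite("pics/side1.png",p)
q=eyes.get_image("scene")["pixels"][:,:,::-1];cv2.imwrite("pics/scene1.png",q)
a=cv2.resize(p[175:365,310:500],None,fx=2.1,fy=2.1,interpolation=cv2.INTER_CUBIC);b=cv2.resize(q[190:400,0:320],None,fx=1.25,fy=1.25,interpolation=cv2.INTER_CUBIC)
h=min(len(a),len(b));cv2.imwrite("pics/v9.png",np.hstack([a[:h],b[:h,:]]))
S=np.load("scene0.npz");print([ground(u,S).round() for u in [(105,352),(75,395)]],[ground(u,S,90).round() for u in [(85,298),(108,330)]])
E
```

```text
time: 21.0
position: [580.6, -84.1, 215.5]
orientation: [-2.264, -0.157, 2.118]
force: [0.1, 0.7, 0.4]
finger_gap: 0.2
t 21.0 pos [580.616 -84.068 215.472] F [0.144 0.744 0.412] q [-0.391  0.501  1.6    0.136  1.023  1.065]
[[ 0.064  0.048 -0.997]
 [ 0.099 -0.994 -0.042]
 [-0.993 -0.096 -0.069]]
world d [ -0.616   4.068 -15.472] tool d [15.728 -2.589  1.505]
[array([ 672., -376.,    0.]), array([ 752., -454.,    0.])] [array([ 585., -379.,   90.]), array([ 691., -344.,   90.])]
```

View pics/v9.png

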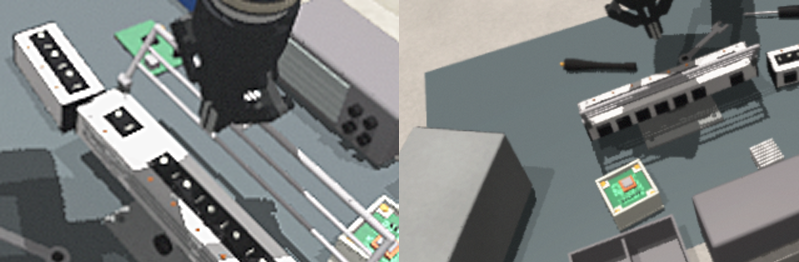

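The guard is open: the side crop on the left shows its crossbar and wires leaning back behind the bank, with the rockers bare. Next I'll orient the finger for the drag, leaning with the leading edge lowest and the hand over the clear +y side.

```bash
python3 -m pendant '[[0,0,0,-8.2,0,0,0],[0,0,0,-8.2,0,0,0],[0,0,0,-8.2,0,0,0],[0,0,0,-8.2,0,0,0],[0,0,0,-8.2,0,0,0],[0,0,0,-8.2,0,0,0],[0,0,0,-8.2,0,0,0],[0,0,0,-8.2,0,0,0],[0,0,0,-8.2,0,0,0],[0,0,0,-8.2,0,0,0],[0,0,0,-8.2,0,0,0],[0,0,0,0,-5.6,0,0],[0,0,0,0,-5.6,0,0],[0,0,0,0,-5.6,0,0],[0,0,0,0,-5.6,0,0],[0,0,0,0,-5.6,0,0],[0,0,0,0,-5.6,0,0],[0,0,0,0,0,0,0],[0,0,0,0,0,0,0]]';python3 st.py "(580,5,200)"
```

```text
time: 23.0
position: [580.5, -84.0, 215.6]
orientation: [0.862, 0.806, -1.325]
force: [1.1, -0.2, 0.6]
finger_gap: 0.1
t 23.0 pos [580.489 -83.967 215.618] F [ 1.137 -0.153  0.639] q [-0.117  0.527  1.663 -0.617  0.9    0.233]
[[ 0.081  0.997  0.009]
 [-0.466  0.046 -0.883]
 [-0.881  0.068  0.468]]
world d [ -0.489  88.967 -15.618] tool d [-27.764   2.54  -85.918]
```

```bash
python3 -m pendant '[[5,-0.6,-15,0,0,0,0],[8.5,-1,-26,0,0,0,0],[8.5,-1,-26,0,0,0,0],[8.5,-1,-26,0,0,0,0],[5,-0.6,-18,0,0,0,0],[0,0,0,-0.7,0.1,-4,0],[0,0,0,0,0,0,0],[0,0,0,0,0,0,0]]';python3 st.py "(578.3,3,112)"
```

```text
time: 23.8
position: [579.6, -4.3, 132.6]
orientation: [0.834, 0.847, -1.38]
force: [1.1, 0.4, -0.1]
finger_gap: -0.2
t 23.8 pos [579.632  -4.261 132.625] F [ 1.11   0.404 -0.11 ] q [ 0.027  0.682  1.64  -0.628  0.923  0.42 ]
[[ 0.014  1.     0.017]
 [-0.468  0.022 -0.883]
 [-0.883  0.004  0.469]]
world d [ -1.332   7.261 -20.625] tool d [ 14.801  -1.254 -16.101]
```

```bash
python3 -m pendant '[[7.4,-0.6,-8,0,0,0,0],[7.4,-0.6,-8,0,0,0,0],[0,0,0,0,0,0,0],[0,0,0,0,0,0,0]]';python3 -m pendant '[[1.77,0,-0.94,0,0,0,0],[1.77,0,-0.94,0,0,0,0],[0,0,0,0,0,0,0]]';python3 -m pendant '[[1.77,0,-0.94,0,0,0,0],[0,0,0,0,0,0,0]]'
```

```text
time: 24.2
position: [577.0, 4.0, 111.0]
orientation: [0.83, 0.85, -1.381]
force: [-0.5, -0.8, 1.2]
finger_gap: -0.1
time: 24.5
position: [577.6, 3.9, 107.5]
orientation: [0.831, 0.849, -1.381]
force: [-0.1, -0.4, 0.8]
finger_gap: -0.2
time: 24.7
position: [577.9, 3.9, 105.9]
orientation: [0.831, 0.848, -1.38]
force: [0.5, 0.6, 1.2]
finger_gap: -0.3
```

Single 1 mm steps from here.

```bash
for i in 1 2 ; do python3 -m pendant '[[0.88,0,-0.47,0,0,0,0],[0,0,0,0,0,0,0]]' | grep -E 'pos|force'; done; python3 -m pendant '[[0.88,0,-0.47,0,0,0,0],[0,0,0,0,0,0,0]]'
```

```text
position: [578.0, 3.9, 105.7]
force: [-1.2, 2.0, 6.6]
position: [578.0, 3.9, 105.5]
force: [-2.6, 2.4, 10.2]
time: 25.3
position: [578.0, 3.8, 105.4]
orientation: [0.83, 0.845, -1.38]
force: [-2.4, 3.3, 14.9]
finger_gap: -0.1
```

```bash
python3 -m pendant '[[-7,0,3.7,0,0,0,0],[-11,0,6,0,0,0,0],[8,0.1,15,0,0,0,0],[16,0.2,31,0,0,0,0],[19,0.3,35,0,0,0,0],[19,0.3,35,0,0,0,0],[19,0.3,35,0,0,0,0],[17,0.3,33,0,0,0,0],[10,0.2,19,0,0,0,0],[0,0,0,0,0,0,0],[0,0,0,0,0,0,0]]';python3 st.py "(584.6,-226,112)"
```

```text
time: 26.4
position: [583.8, -227.2, 122.5]
orientation: [0.832, 0.849, -1.383]
force: [0.4, -0.1, -0.3]
finger_gap: 0.0
t 26.4 pos [ 583.763 -227.195  122.504] F [ 0.372 -0.129 -0.298] q [-0.354  0.697  1.647 -0.706  0.737  0.144]
[[ 0.01   1.     0.018]
 [-0.469  0.021 -0.883]
 [-0.883  0.001  0.469]]
world d [  0.837   1.195 -10.504] tool d [ 8.726  0.853 -5.965]
```

```bash
python3 -m pendant '[[4.4,0.4,-3,0,0,0,0],[4.4,0.4,-3,0,0,0,0],[0,0,0,0,0,0,0]]'|grep -E 'pos|force';for i in 1 2; do python3 -m pendant '[[0.88,0,-0.47,0,0,0,0],[0,0,0,0,0,0,0]]' | grep -E 'pos|force'; done
```

```text
position: [585.0, -223.4, 111.1]
force: [-0.8, 0.1, -0.1]
position: [585.6, -224.3, 111.2]
force: [-0.3, -0.3, -0.3]
position: [585.5, -224.8, 110.4]
force: [0.0, -0.6, -0.6]
```

```bash
for i in 1 2 3; do python3 -m pendant '[[0.88,0,-0.47,0,0,0,0],[0,0,0,0,0,0,0]]' | grep -E 'pos|force'; done
```

```text
position: [585.4, -224.9, 109.3]
force: [0.7, 0.7, -0.1]
position: [585.4, -224.9, 108.2]
force: [-0.5, 1.1, -0.4]
position: [585.4, -224.9, 107.2]
force: [-0.4, -0.9, -0.3]
```

```bash
python3 -m pendant '[[0.88,0,-0.47,0,0,0,0],[0,0,0,0,0,0,0]]' | grep -E 'pos|force'; python3 -m pendant '[[0.88,0,-0.47,0,0,0,0],[0,0,0,0,0,0,0]]' | grep -E 'pos|force'
```

```text
position: [585.4, -224.8, 106.2]
force: [0.2, 0.0, -0.7]
position: [585.4, -224.8, 105.2]
force: [0.2, 0.4, -0.3]
```

```bash
python3 -m pendant '[[0.88,0,-0.47,0,0,0,0],[0,0,0,0,0,0,0]]' | grep -E 'pos|force'; python3 -m pendant '[[0.88,0,-0.47,0,0,0,0],[0,0,0,0,0,0,0]]' | grep -E 'pos|force'
```

```text
position: [585.4, -224.8, 104.2]
force: [0.3, 0.7, -0.9]
position: [585.4, -224.8, 103.2]
force: [0.3, 0.3, 0.2]
```

```bash
python3 -m pendant '[[0.88,0,-0.47,0,0,0,0],[0,0,0,0,0,0,0]]' | grep -E 'pos|force'; python3 -m pendant '[[0.88,0,-0.47,0,0,0,0],[0,0,0,0,0,0,0]]' | grep -E 'pos|force'
```

```text
position: [585.5, -224.9, 102.4]
force: [-0.1, 0.1, 0.1]
position: [585.6, -224.9, 102.1]
force: [-1.4, 1.6, 3.5]
```

The first contacts are TCP z = 105.85 on the bare panel at y≈85 and 102.3 on sw1's level half at y≈-144. That gives a roll of about +0.024 rad, which fits the camera estimate. I'll start the drag about 0.5 mm above the level halves and follow the slope.

```bash
python3 -m pendant '[[-1.4,0,0.75,0,0,0,0],[-1.5,0,-2.6,0,0,0,0],[-2.94,0,-5.23,0,0,0,0],[-2.94,0,-5.23,0,0,0,0]]'| grep -E 'pos|force';python3 -m pendant '[[-2.94,0,-5.23,0,0,0,0]]'| grep -E 'pos|force'; python3 -m pendant '[[-2.94,0,-5.23,0,0,0,0]]'| grep -E 'pos|force'; python3 -m pendant '[[-2.94,0,-5.23,0,0,0,0],[-2.94,0,-5.23,0,0,0,0]]'| grep -E 'pos|force'; python3 st.py; python3 - <<'E'
from h import *
from rig import eyes
q=eyes.get_image("scene")["pixels"][190:310,130:300,::-1];q2=eyes.get_image("side")["pixels"][175:365,310:490,::-1]
a=cv2.resize(q,None,fx=2.9,fy=2.9,interpolation=cv2.INTER_CUBIC);b=cv2.resize(q2,None,fx=1.83,fy=1.83,interpolation=cv2.INTER_CUBIC);h=min(len(a),len(b))
cv2.imwrite("pics/v10.png",np.hstack([a[:h],b[:h]])[:, :800])
E
```

```text
position: [585.4, -210.3, 103.9]
force: [-0.2, -2.0, 2.0]
position: [585.1, -203.3, 103.4]
force: [0.9, 0.4, 0.2]
position: [584.6, -196.8, 103.3]
force: [-0.2, 0.4, 0.1]
position: [584.4, -184.9, 103.7]
force: [0.3, 0.1, 0.7]
t 29.7 pos [ 584.382 -184.948  103.704] F [0.334 0.079 0.669] q [-0.284  0.723  1.668 -0.731  0.733  0.243]
[[ 0.012  1.     0.02 ]
 [-0.469  0.023 -0.883]
 [-0.883  0.001  0.469]]
```

View pics/v10.png

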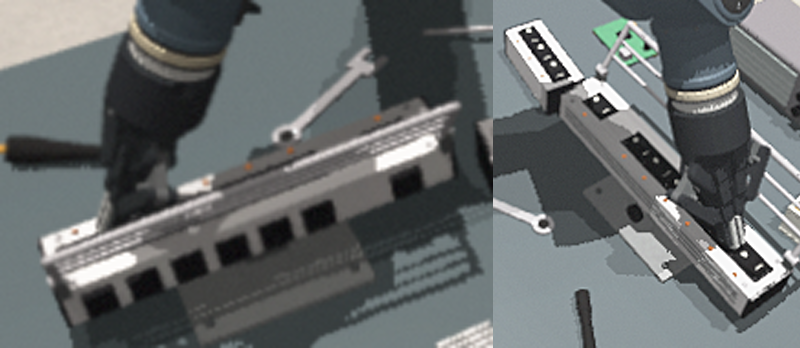

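The side view shows the tip on the row. The 2 N push at sw1 came and then vanished, which fits a snap. I'll carry on and watch the force row by row.

```bash
P='python3 -m pendant'; $P '[[-1.47,0,-2.6,0,0,0,0]]'| grep -E 'pos|force';$P '[[-1.47,0,-2.6,0,0,0,0]]'| grep -E 'pos|force';$P '[[-1.47,0,-2.6,0,0,0,0]]'| grep -E 'pos|force';$P '[[-1.47,0,-2.6,0,0,0,0]]'| grep -E 'pos|force';$P '[[-1.47,0,-2.6,0,0,0,0]]'| grep -E 'pos|force';$P '[[-1.47,0,-2.6,0,0,0,0]]'| grep -E 'pos|force';$P '[[-1.47,0,-2.6,0,0,0,0]]'| grep -E 'pos|force'
```

```text
position: [584.6, -182.8, 104.0]
force: [0.1, 0.2, 0.0]
position: [584.4, -179.9, 104.1]
force: [0.1, 0.2, -0.4]
position: [584.5, -177.6, 104.6]
force: [-0.6, -4.1, 3.1]
position: [584.7, -174.9, 105.1]
force: [-0.2, -3.4, 2.6]
position: [584.5, -171.0, 104.5]
force: [0.3, -0.5, -0.7]
position: [583.9, -167.3, 104.1]
force: [0.8, -0.4, 0.4]
position: [583.7, -164.2, 104.1]
force: [0.6, 0.5, 0.1]
```

```bash
P='python3 -m pendant'; $P '[[-2.94,0,-5.23,0,0,0,0],[-2.94,0,-5.23,0,0,0,0],[-2.94,0,-5.23,0,0,0,0]]'| grep -E 'pos|force';$P '[[-1.47,0,-2.6,0,0,0,0]]'| grep -E 'pos|force';$P '[[-1.47,0,-2.6,0,0,0,0]]'| grep -E 'pos|force';$P '[[-1.47,0,-2.6,0,0,0,0]]'| grep -E 'pos|force';$P '[[-1.47,0,-2.6,0,0,0,0]]'| grep -E 'pos|force';$P '[[-1.47,0,-2.6,0,0,0,0]]'| grep -E 'pos|force'
```

```text
position: [583.6, -146.2, 104.8]
force: [0.6, -0.8, -0.0]
position: [583.6, -143.2, 105.0]
force: [-0.6, -2.1, 1.1]
position: [583.7, -141.3, 105.6]
force: [-1.0, -3.6, 2.6]
position: [583.9, -138.7, 105.9]
force: [0.4, -2.3, 0.8]
position: [583.6, -134.9, 105.3]
force: [0.1, -0.0, -0.7]
position: [583.1, -131.4, 104.9]
force: [-0.4, 0.4, -0.2]
```

```bash
P='python3 -m pendant'; $P '[[-2.94,0,-5.23,0,0,0,0],[-2.94,0,-5.23,0,0,0,0],[-2.94,0,-5.23,0,0,0,0],[-1.47,0,-2.6,0,0,0,0]]'| grep -E 'pos|force';$P '[[-1.47,0,-2.6,0,0,0,0]]'| grep -E 'pos|force';$P '[[-1.47,0,-2.6,0,0,0,0]]'| grep -E 'pos|force';$P '[[-1.47,0,-2.6,0,0,0,0]]'| grep -E 'pos|force';$P '[[-1.47,0,-2.6,0,0,0,0]]'| grep -E 'pos|force';$P '[[-2.94,0,-5.23,0,0,0,0],[-2.94,0,-5.23,0,0,0,0],[-2.94,0,-5.23,0,0,0,0]]'| grep -E 'pos|force'
```

```text
position: [582.8, -110.1, 105.7]
force: [0.9, -0.3, -0.4]
position: [582.8, -107.6, 105.9]
force: [-0.0, -0.3, -0.2]
position: [582.9, -105.5, 106.4]
force: [-0.1, -4.6, 2.3]
position: [583.0, -102.9, 106.8]
force: [0.3, -3.1, 1.8]
position: [582.8, -99.1, 106.2]
force: [0.0, 0.4, -1.0]
position: [581.9, -80.2, 106.2]
force: [-0.4, -0.2, -0.3]
```

```bash
P='python3 -m pendant'; for i in 1; do $P '[[-1.47,0,-2.6,0,0,0,0],[-1.47,0,-2.6,0,0,0,0]]'| grep -E 'pos|force';done; $P '[[-1.47,0,-2.6,0,0,0,0]]'| grep -E 'pos|force';$P '[[-1.47,0,-2.6,0,0,0,0]]'| grep -E 'pos|force';$P '[[-1.47,0,-2.6,0,0,0,0]]'| grep -E 'pos|force';$P '[[-1.47,0,-2.6,0,0,0,0]]'| grep -E 'pos|force'
```

```text
position: [582.0, -74.6, 106.6]
force: [0.3, 0.3, 0.2]
position: [581.9, -71.9, 106.7]
force: [0.3, 0.5, 0.9]
position: [582.0, -69.7, 107.3]
force: [0.9, -3.6, 3.1]
position: [582.1, -67.0, 107.6]
force: [0.0, -2.4, 2.4]
position: [582.0, -63.2, 107.1]
force: [-0.1, -0.5, -0.6]
```

```bash
P='python3 -m pendant'; $P '[[-2.94,0,-5.23,0,0,0,0],[-2.94,0,-5.23,0,0,0,0],[-2.94,0,-5.23,0,0,0,0],[-2.94,0,-5.23,0,0,0,0]]'| grep -E 'pos|force';$P '[[-1.47,0,-2.6,0,0,0,0]]'| grep -E 'pos|force';$P '[[-1.47,0,-2.6,0,0,0,0]]'| grep -E 'pos|force';$P '[[-1.47,0,-2.6,0,0,0,0]]'| grep -E 'pos|force';$P '[[-1.47,0,-2.6,0,0,0,0]]'| grep -E 'pos|force';$P '[[-2.94,0,-5.23,0,0,0,0],[-2.2,0,-4,0,0,0,0],[0,0,0,0,0,0,0]]'
```

```text
position: [581.0, -38.4, 107.4]
force: [0.0, 0.1, -0.1]
position: [581.1, -35.4, 107.6]
force: [-1.0, -1.7, 1.5]
position: [581.2, -33.6, 108.2]
force: [-0.6, -4.4, 2.8]
position: [581.2, -31.0, 108.4]
force: [-0.2, -2.5, 1.9]
position: [581.1, -27.1, 107.9]
force: [0.1, 0.1, -0.1]
time: 34.1
position: [580.5, -15.7, 107.8]
orientation: [0.831, 0.849, -1.38]
force: [0.0, -0.5, -0.8]
finger_gap: 0.1
```

All six gave the same push-then-release pattern. I'll look before lifting.

```bash
python3 w.py w4; python3 - <<'E'
import cv2,numpy as np
from rig import eyes
a=cv2.imread("pics/w4.png")
q=eyes.get_image("side")["pixels"][175:365,310:500,::-1]
b=cv2.resize(q,(400,400),interpolation=cv2.INTER_CUBIC)
a=a[:,120:520]
cv2.imwrite("pics/v11.png",np.hstack([a,b]))
E
```

```text
(no output)
```

View pics/v11.png

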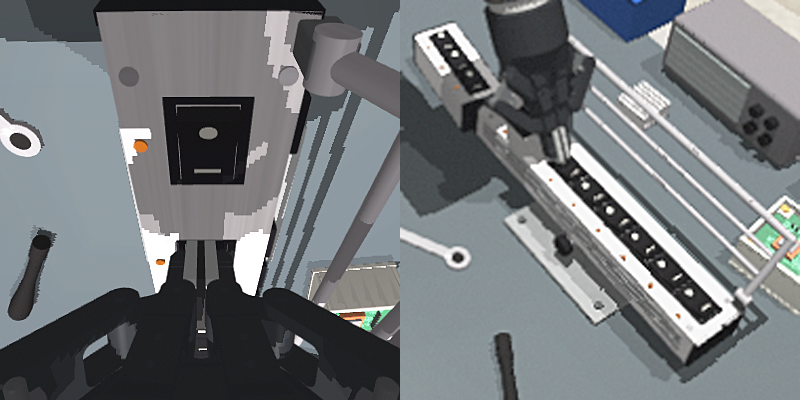

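Lifting straight off to a vantage point over the row.

```bash
python3 -m pendant '[[-9,0,4.7,0,0,0,0],[-20,0,10.5,0,0,0,0],[-28,0,15,0,0,0,0],[-28,0,15,0,0,0,0],[-10,0,5,0,5.6,0,0],[0,0,10,0,5.6,0,0],[0,0,20,0,5.6,0,0],[0,0,20,0,5.6,0,0],[0,0,20,0,5.6,0,0],[0,0,10,0,0,0,0],[0,0,0,0,0,0,0],[0,0,0,0,0,0,0]]'; python3 st.py; python3 w.py w5; python3 - <<'E'
from h import *
from rig import eyes
W=np.load("w5.npz");p=[584.3,-79.2,.023,.024]
print(project(bank([(0,y,87) for y in (-151,-135,61,121)],p),W))
a=cv2.imread("pics/w5.png");u=int(project(bank([(0,0,87)],p),W)[0,0])
l=max(0,u-75);a=cv2.resize(a[:,l:l+150],(225,600),interpolation=cv2.INTER_CUBIC)
q=eyes.get_image("side")["pixels"][:,:,::-1]
b=cv2.resize(q[190:340,330:480],(560,560),interpolation=cv2.INTER_CUBIC);b=np.vstack([b,np.zeros((40,560,3),np.uint8)])
cv2.imwrite("pics/v12.png",np.hstack([a,b]))
E
```

```text
time: 35.4
position: [581.6, -93.4, 230.8]
orientation: [1.192, 1.22, -1.192]
force: [-0.4, 0.7, 0.2]
finger_gap: 0.0
t 35.4 pos [581.599 -93.417 230.757] F [-0.36   0.668  0.202] q [-0.349  0.499  1.544  0.     1.098 -0.373]
[[ 0.     1.     0.023]
 [ 0.     0.023 -1.   ]
 [-1.     0.    -0.   ]]
[[323.23148584 320.23775213]
 [323.28385605 306.77561434]
 [324.04099812  96.2945095 ]
 [324.31196664  11.78237893]]
```

```bash
python3 -m pendant '[[0,0,18,0,0,0,0],[0,0,36,0,0,0,0],[0,0,18,0,0,0,0],[0,0,0,0,0,0,0],[0,0,0,0,0,0,0]]' | grep pos; python3 w.py w6; python3 - <<'E'
from h import *
from rig import eyes
W=np.load("w6.npz");p=[584.3,-79.2,.023,.024]
print(project(bank([(0,y,87) for y in (-151,-135,61,121)],p),W))
a=cv2.imread("pics/w6.png");u=int(project(bank([(0,0,87)],p),W)[0,0])
a=cv2.resize(a[0:250,u-50:u+60],(264,600),interpolation=cv2.INTER_CUBIC)
q=eyes.get_image("side")["pixels"][:,:,::-1]
b=cv2.resize(q[200:340,340:470],(520,560),interpolation=cv2.INTER_CUBIC);b=np.vstack([b,np.zeros((40,520,3),np.uint8)])
cv2.imwrite("pics/v12.png",np.hstack([a,b]))
E
```

```text
position: [583.6, -166.2, 230.6]
[[ 323.17220976  254.30810598]
 [ 323.20260575  238.53482108]
 [ 323.6021645    -6.65157231]
 [ 323.71621965 -102.63014124]]
```

View pics/v12.png

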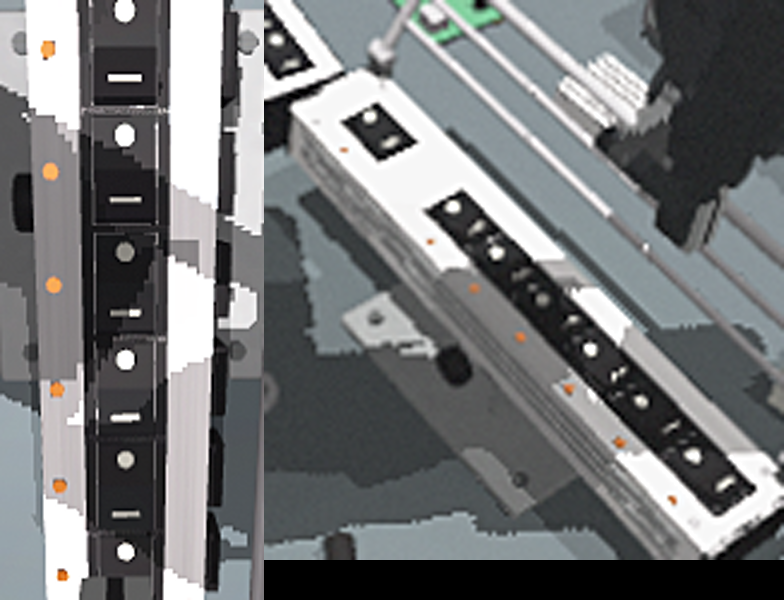

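The wrist crop shows rockers 2–6 alike, and in the side crop the dots of all six are evenly spaced, from (455,205) to (693,455). I'll check the dot shifts against the first side picture numerically, since a dot drops about 3 mm when its rocker snaps.

```bash
python3 - <<'E'
from h import *
from rig import eyes
p=[584.3,-79.2,.023,.024]
D=np.load("side0.npz");n=eyes.get_image("side")["pixels"];o=D["pixels"]
def cen(im,u):
    x,y=np.round(u).astype(int);g=im[y-5:y+6,x-5:x+6].astype(float).mean(2);w=np.clip(g-110,0,None)
    yy,xx=np.mgrid[y-5:y+6,x-5:x+6];m=np.hypot(xx-u[0],yy-u[1])<4.5;w=w*m
    return np.array([(w*xx).sum(),(w*yy).sum()])/w.sum()
sd=np.array([(455,205),(497,253),(543,299),(590,349),(641,401),(693,455),(370,117)])/4+[340,200]
for k,u in zip((6,5,4,3,2,1,7),sd):
    a=cen(n,cen(n,u))
    b=cen(o,cen(o,a+[0,-1])); 
    y={1:-135,2:-99,3:-63,4:-27,5:9,6:45,7:121}[k]
    pr=project(bank([(0,y+7.2,90.2),(0,y+8,87)],p),D)
    print(k,"new",a.round(1),"old",b.round(1),"pred on/off",pr.round(1).tolist())
E
```

```text
6 new [457. 251.] old [457.2 250. ] pred on/off [[387.9, 251.4], [387.5, 252.0]]
5 new [462.8 264.8] old [462.8 263.8] pred on/off [[398.9, 262.7], [398.4, 263.4]]
4 new [474.6 276.2] old [474.8 275.1] pred on/off [[410.3, 274.6], [409.8, 275.2]]
3 new [487.4 288.2] old [488.  287.8] pred on/off [[422.3, 287.1], [421.8, 287.7]]
2 new [500.2 299.9] old [500.2 298.9] pred on/off [[435.0, 300.2], [434.3, 300.8]]
1 new [513.6 314.1] old [514.1 313.5] pred on/off [[448.2, 314.0], [447.5, 314.5]]
7 new [431.2 226.9] old [430.8 224.7] pred on/off [[366.4, 229.1], [366.1, 229.8]]
```

```bash
python3 - <<'E'
from h import *
from rig import eyes
D=np.load("side0.npz");n=eyes.get_image("side")["pixels"];o=D["pixels"]
def patch(im,u,r=5): 
    x,y=np.round(u).astype(int);return cv2.resize(im[y-r:y+r+1,x-r:x+r+1].astype(np.float32).mean(2),None,fx=1,fy=1)
def cen(im,u):
    for _ in range(4):
        x,y=np.round(u).astype(int);g=im[y-4:y+5,x-4:x+5].astype(float).mean(2);yy,xx=np.mgrid[y-4:y+5,x-4:x+5]
        w=np.clip(g-100,0,None)*(np.hypot(xx-u[0],yy-u[1])<3.2);u=np.array([(w*xx).sum(),(w*yy).sum()])/w.sum()
    return u
sd=(np.array([(455,205),(497,253),(543,299),(590,349),(641,401),(693,455),(370,117)])-[264,0])/4+[340,200]
old=np.array([(240,237),(275,272),(311,309),(348,347),(387,388),(429,430),(175,167)])/3.1+[310,175]
for k,u,v in zip((6,5,4,3,2,1,7),sd,old):
    a=cen(n,u);b=cen(o,v);print(k,a.round(2),b.round(2),"shift",(a-b).round(2))
big=np.vstack([np.hstack([cv2.resize(im[int(y)-9:int(y)+12,int(x)-9:int(x)+14],None,fx=1,fy=1) for im in (o,n)]) for x,y in sd[[0,5,6]]])
g=big.mean(2).astype(int)
for k,i in (("sw2",4),("sw1",5)):
    x,y=np.round(sd[i]).astype(int);print(k);print(n[y-4:y+10,x-4:x+14].mean(2).astype(int))
E
```

```text
6 [386.27 250.23] [387.62 250.64] shift [-1.34 -0.41]
5 [397.58 262.55] [398.44 262.19] shift [-0.86  0.36]
4 [409.15 274.36] [409.84 274.01] shift [-0.69  0.35]
3 [421.1  286.84] [422.01 286.38] shift [-0.91  0.45]
2 [433.85 299.77] [434.63 299.5 ] shift [-0.78  0.27]
1 [446.87 313.44] [448.   313.37] shift [-1.12  0.07]
7 [365.21 227.  ] [365.83 227.41] shift [-0.63 -0.42]
sw2
[[ 31  77  58  42  37  34  29  28  73 166 191 178 180 181 182 190 187 129]
 [ 30  43  42  33  28  33  33  29  25  72 166 192 180 181 180 182 192 187]
 [ 37  32  22  21  62  24  26  34  34  27  75 167 192 180 179 180 179 190]
 [ 22  35  91 215 203 107  18  36  33  25  22  75 167 194 178 178 178 182]
 [ 34  27  70 220 212 208  19  32  38  33  30  23  75 166 190 179 180 178]
 [ 37  34  34  99 154 123  23  34  35  37  33  32  20  97 201 188 180 180]
 [ 37  30  27  30  39  39  28  37  35  37  35  31  27  31 113 201 186 178]
 [ 31  34  36  36  29  31  34  34  35  35  33  36  27  24  25 111 199 187]
 [ 33  34  33  34  34  37  36  30  33  34  30  28  26  24  23  27 117 199]
 [ 14  26  28  38  38  38  34  36  32  32  
[... 687 characters left out ...]
 79 255 255 255 253 253]
 [ 52  52  36  64 160 177  36  48  55  54  54  48  37  70 255 255 252 249]
 [ 44  52  50  44  38  40  44  53  55  53  50  48  48  31  66 255 255 250]
 [ 40  43  53  54  48  50  53  53  52  50  49  47  47  34  27 133 255 255]
 [ 42  42  36  55  57  56  56  57  53  50  51  41  38  56  54  19 135 255]
 [124  25  36  45  54  55  52  52  46  47  40  50 128 167 115  29  25 134]
 [255 103  30  40  42  49  51  50  48  39  85 164 243 236 137  40  39  13]
 [255 255 110  28  36  38  48  49  48  36 161 254 205  39  33  43  36  24]
 [252 255 254 111  32  37  32  44  48  45 142 139  28  39  40  34  61  62]
 [252 252 255 254 116  31  35  29  41  48  39  43  44  39  31  25  77  74]]
```

```bash
python3 - <<'E'
from h import *
from rig import eyes
D=np.load("side0.npz");n=eyes.get_image("side")["pixels"];o=D["pixels"]
def cen(im,u,t):
    for _ in range(4):
        x,y=np.round(u).astype(int);g=im[y-4:y+5,x-4:x+5].astype(float).mean(2);yy,xx=np.mgrid[y-4:y+5,x-4:x+5]
        w=np.clip(np.minimum(g,200)-t,0,None)*(np.hypot(xx-u[0],yy-u[1])<3.2);u=np.array([(w*xx).sum(),(w*yy).sum()])/w.sum()
    return u
p=[584.3,-79.2,.023,.024]
for k,y in {1:-135,2:-99,3:-63,4:-27,5:9,6:45,7:121}.items():
    on=project(bank([(0,y+7.2,90.0),(0,y-8,87)],p),D);of=project(bank([(0,y+8,87),(0,y-7.2,90)],p),D)
    r=[]
    for im,q in ((o,on),(n,of if k<7 else on)):
        d=cen(im,q[0]-[1,0],70);b=cen(im,q[1]-[1,0],60);r.append((b-d).round(2).tolist())
    print(k,"bar-dot old/new",r,"pred on/off",(on[1]-on[0]).round(1),(of[1]-of[0]).round(1))
E
```

```text
1 bar-dot old/new [[5.4, 10.64], [7.97, 6.96]] pred on/off [5.4 6.8] [6.2 5.2]
2 bar-dot old/new [[4.86, 10.05], [7.72, 6.33]] pred on/off [5.2 6.5] [5.8 4.9]
3 bar-dot old/new [[4.26, 9.63], [6.88, 6.18]] pred on/off [5.  6.3] [5.5 4.6]
4 bar-dot old/new [[3.53, 9.9], [7.68, 5.32]] pred on/off [4.8 6. ] [5.2 4.3]
5 bar-dot old/new [[2.47, 10.02], [6.22, 5.51]] pred on/off [4.6 5.8] [5.  4.1]
6 bar-dot old/new [[3.22, 9.4], [6.52, 6.02]] pred on/off [4.4 5.6] [4.7 3.9]
7 bar-dot old/new [[3.18, 10.12], [5.96, 8.44]] pred on/off [4.  5.2] [4.2 3.4]
```

The dot-to-bar direction (dy/dx) is 0.69–0.92 for rockers 1–6, all in the off pattern, and 1.4 for the lone rocker, which is still on. The guard is still open and the arm is clear, so I'm handing in.

```bash
python3 -c "
from rig import arm,job
s=arm.sense();print(s['time'],s['position'],s['force']);print(job.hand_in())"
```

```text
36.25 [ 583.81306968 -165.34285298  230.92215797] [-0.01034132  0.15028816  0.65310045]
the job is handed in; nothing more can be done
None
```

The guard is swung over onto its stop, rockers 1 to 6 are off from one drag, and the job was handed in at 36.3 s with the arm clear of everything.

- **Guard:** It took three failed tries before the lift held. In the first, the bar slipped off a step in the finger and the guard stayed folded. In the next two, the finger met the bar without a usable hold. Tilting the tool 37° let me push the crossbar round to about 105°, and it fell open from there. The later pictures show it leaning back.
- **Feeling for the bank:** Touching the bare panel and the level half of rocker 1 gave a roll of about +0.024 rad. The camera fits gave between -0.01 and 0.02 rad. The hardest push on the bank was about 21 N, on the crossbar in a failed try; feeling the panel took 15 N.
- **Drag:** The finger ran from rocker 1 to just past rocker 6 without lifting. Rockers 2 to 6 each showed a push of about 4 N that then vanished as they snapped. Rocker 1 was sampled more coarsely, with 2 N and then nothing.
- **Last checks:**
  - The side picture shows the same "off" pattern on all six rockers.
  - The lone seventh rocker's marks still look "on".
  - An earlier check of how far the rocker dots had shifted was too small (under 1 pixel) to decide anything.
  - I never touched the short strip or the loose things. They looked undisturbed in the pictures, but I did not measure them again.

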